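# Set and hold the spacer in the gel casting stand

### The arm

A 7-joint arm with a two-finger parallel gripper is mounted at the origin on the work surface. World frame = base frame: x ahead of the robot, y to its left, z up, the work surface at z = 0. Lengths are in m, angles in rad, forces in N, time in s.
With the tool pointing down it reaches from about 0.425 to 0.875 m from the base axis. Payload 4.7 kg.
Tool frame: the origin (TCP) lies on the centre line of the jaws, within the pads' length; the fingertips stand ahead of it and the grasp point (between the pads) lies 2 mm behind it (nose_length is the z of the fingertips in the tool frame, in m); z points along the fingers, y is the line along which they close (so a half turn about z gives the same grasp; the last joint's range is limited). The gripper opens to 87 mm and grips with 3 to 60 N. Pads are 19 mm wide; open, the fingers measure 117 mm over their backs; the gripper's body (75 mm by 190 mm) begins 51 mm behind the grasp point.
Start: joints at [1.303, 0.321, -0.07, 1.45, 0.023, 1.371, -0.057], TCP at [0.181, -0.624, 0.24] pointing down, gripper open.
Joint ranges: [-2.86, 2.86], [-0.3, 2.09], [-1.38, 1.24], [0.06, 2.45], [-1.56, 4.7], [0.09, 2.05], [-2.69, 2.69]. Speed limits (rad/s): [2.57, 2.57, 3.14, 3.14, 3.14, 3.14, 3.14].

### API

Orientations are given as a rotation vector (axis times angle).
In Python, from bench import * gives the robot as it stands.
- The arm moves only by the tool send_rows, never from a script. Its arguments are lists of equal length, an entry for each row: "xyz": the shift along the tool's x, y, z in mm, a list of three; "dr": the turn, a rotation vector about the tool's x, y, z in rad, a list of three. A call has exactly 10 rows; each row is the pose to reach, as a shift and turn from the pose commanded when the call began, along the tool's axes at that moment; what a row does not reach only later rows make up. A row lasts 1/12 s, in which the tool goes at most 41.7 mm and 7.16 degrees, less where a joint would pass 70% of its speed; a pose out of reach is approached as far as the arm can. A call with a gripper value outside its range is refused whole. "jaw" is the finger opening in mm, from 0 to 87, set as the call begins (left out, the last holds). The fingers move at their own pace and stop on an object; "grip_force" is the grip in N (left out, the last holds). Time passes only in rows, so rows that repeat a pose let the fingers close, or fill a call up. It gives the time, the measured TCP pose, the force, the opening and the grip force at its end, in the units of the state.
- get_state(): the state, without advancing time (a new reading comes with each control period).
- get_image(name): name is "side" or "top"; returns the picture (480x640x3 uint8, red, green, blue); there is no depth.
- calibration(name): a dict with "vfov" (degrees; the focal length in pixels is half the picture's height over the tangent of half this angle, whatever the lens; pixels are square), "cx", "cy" (the principal point, pixels), "rvec" (rotation vector, rad) and "tvec" (3), from world to camera coordinates, as OpenCV has them. Camera axes: x right, y down, z forward; pixel columns grow to the right and rows downward; lengths in m; the calibration is good to about 2 mm. A picture is of the moment at which its call begins. calibration takes no time and is no camera call.
- close_job(): hands the job in; it is judged then, once.
The state is a dict: "time": time; "joint_positions": joint angles; "qd": joint speeds; "joint_torque": joint torques, N m; "position": TCP position; "tool_rot": TCP orientation; "ft_force": force on the tool from outside, world axes, zero at the start; "torque": the same for the moment, N m; "grip_width": opening from 0.0 (shut) to 1.0 (fully open); "grip_force": force on a finger pad.
Only numpy, scipy, OpenCV 4.12 (cv2) and the standard library are available. Lean on these libraries where they do the work, as an engineer would, in place of code of your own. Each camera call takes 0.05 s, during which the arm holds its last target. There are 200 camera calls.

### The job

Take the grey spacer out of its parking block and slide it, blade down, into the middle of the gap of the one casting stand whose gap is wide enough, all the way to the stand's base, and let go of it. Then push that stand's pressure plate, against its springs, until the spacer is squeezed flush between both plates, firmly but without crushing it, and finish while still holding the plate pressed. Leave the other things on the bench where they are.

Things in the scene. Friction and masses are not known exactly. Their poses are not given: they have to be found in the camera images.
- spacer_head (a point): Centre of the grip head of the grey spacer: a flat blade with a thicker head on top, about 55 g, standing upright in the parking block. Head 14 (x) x 36 (y) x 26 mm high; blade below it 8 x 50 x 66 mm, its lowest 10 mm tapering to 4 mm thick. The foot is 79 mm below this point. z up, x the thickness; it fits either way round.
- spacer: The same spacer; origin at the middle of its foot, same axes.
- holder: Parking block of aluminium, 50 (x) x 80 (y) x 32 mm high, fixed; a slot 13 x 56 mm and 24 mm deep in its top holds the spacer's foot, same axes as the spacer. Origin at the middle of its underside.
- stand_a: Casting stand, fixed: black base 110 (x) x 120 (y) x 12 mm, origin mid-underside, local x across the gap, away from the robot. White back plate (100 mm wide, top 62 mm above bench), inner face at x = +10 mm; gap 14 mm, the only one wide enough; then the sprung pressure plate on the robot's side. 6 mm guide rods at y = +-39 mm, 30 mm above bench, run from the back plate to x = -48 mm.
- stand_a_mouth (a point): Middle of stand_a's open gap at the level of the plates' top edges, 62 mm above the bench; the gap's floor is 50 mm below. Axes as the stand's: x across the gap, away from the robot.
- plate_a: Pressure plate of stand_a, 8 (x) x 100 (y) x 49 mm high; origin on its inner face, bottom middle, 12 mm above the bench; outer face, towards the robot, 8 mm to -x. Slides along +x against a spring (2 N, growing 0.5 N per mm) and springs back when let go. With the spacer in it closes 6 mm until flush; 8 to 20 N in all squeezes well, over 45 N on the spacer crushes it.
- stand_b: Casting stand like stand_a, same sizes and axes, but its gap is only 6 mm and cannot open further. The stands' places on the bench are swapped from run to run.
- stand_c: Casting stand like stand_a, same sizes and axes, but its gap is only 3 mm and cannot open further. The stands' places on the bench are swapped from run to run.
- dishes: Bystander: stack of four clear culture dishes, 90 mm across, 56 mm high; origin at its underside.
- jar: Bystander: small clear jar, 40 mm across, 50 mm high; origin at its underside.
- tube: Bystander: standing sample tube, 29 mm across, 105 mm high; origin at its underside.
- cap: Bystander: loose screw cap between two stands, 34 mm across, 10 mm high; origin at its underside.
- marker: Bystander: marker pen lying between two stands, 125 mm long, 14 mm thick; origin at its underside.
- pencil: Bystander: pencil lying on the robot's side of the stands, 165 mm long, 8 mm thick; origin at its underside.
Not all that is in view belongs to the job. What is shaped like the stand_a but pink is not meant.

How it is judged:
On the way:
1. the spacer stands fully down in the middle of the wide gap and has been let go (z of spacer_head in the frame of stand_a between 0.086 and 0.095 m and y of spacer_head in the frame of stand_a between -0.012 and 0.012 m and x of spacer_head in the frame of stand_a between -0.009 and 0.015 m and contact force between the fingers and spacer below 0.3 N), for 0.2 s.
At the end, for the whole second after the job is handed in: Spacer upright and square in stand_a's gap, foot on the base (within 4 mm), within 12 mm of the middle, back face on the back plate (within 2.5 mm), not touched by the fingers; pressure plate held flush against it (closed 6 mm, within 0.7 mm), pressing with over 2 N (z of spacer_head in the frame of stand_a between 0.086 and 0.095 m and y of spacer_head in the frame of stand_a between -0.012 and 0.012 m and contact force between the fingers and spacer below 0.3 N and x of spacer_head in the frame of stand_a between 0.0035 and 0.0085 m and angle between spacer's own z axis and vertical below 0.06 rad and angle between the x axis of spacer and the x axis of stand_a, either way round below 0.1 rad and x of plate_a in the frame of stand_a between 0.0013 and 0.0035 m and contact force between plate_a and spacer above 2 N and linear speed of spacer below 0.02 m/s); the arm keeps its last pose, push and grip.
It fails at once if the spacer is crushed (over 45 N between plate and spacer) (contact force between plate_a and spacer above 45 N).
It fails at once if a bystander is moved by more than 30 mm (distance of any of dishes, jar, tube, cap, marker, pencil from where it was at the start of the episode above 0.03 m).
It also fails if it takes over 58 s, if anything falls off the work surface, if the arm or the gripper's body presses on something with over 40 N, if the wrist force passes 120 N, or if a joint passes its speed limit or range.

## Working session

There is one attempt and no reset: what is moved stays moved. The work goes in short steps, Python scripts to look and compute and a tool call to move; the robot and the scene stay as the last step left them, time stands still between calls to the robot, and variables do not carry over. Pictures are saved under pics/ and viewed, at most 10 in all, crops included, and the job is handed in when it is done.

Besides the shell and the picture viewer there is one more tool, called by a JSON object that holds its "method" and its "body", one argument or row to a line. send_rows: Moves the arm, as the interface text tells. Its arguments: {"type":"object","properties":{"xyz":{"type":"array"},"dr":{"type":"array"},"jaw":{"type":"number"},"grip_force":{"type":"number"}},"required":["xyz","dr"]}

```bash
mkdir -p pics; python3 - <<'E'
from bench import *
import cv2
for n in("side","top"):
    cv2.imwrite(f"pics/{n}0.png",get_image(n)[:,:,::-1]); print(n,calibration(n))
print(get_state())
E
```

```text
side {'vfov': 52.15168778606733, 'cx': 318.5007981301817, 'cy': 235.07603922704598, 'rvec': array([ 0.29763999, -2.61838341,  1.51290038]), 'tvec': array([0.48860265, 0.13910446, 1.16827554])}
top {'vfov': 45.32292437604839, 'cx': 323.9697213269134, 'cy': 236.81922538111627, 'rvec': array([ 2.17375087, -2.04881606,  0.21693166]), 'tvec': array([-0.04320405,  0.51339892,  1.10419678])}
{'time': 0.1, 'joint_positions': array([ 1.30311182,  0.32175239, -0.07005169,  1.45156274,  0.02261001,
        1.37079813, -0.05690721]), 'qd': array([ 0.00191616, -0.00292488,  0.00120758, -0.00181285,  0.00171266,
       -0.00114166, -0.00071545]), 'joint_torque': array([ 4.51347614e-04, -4.92570233e+01, -4.05360293e-01, -3.13399422e+01,
       -6.41269516e-02,  3.94213933e-02,  5.66300696e-05]), 'position': array([ 0.18054666, -0.62393251,  0.23856343]), 'tool_rot': array([-3.10878386e+00, -4.40911512e-01,  5.58698739e-04]), 'ft_force': array([-0.0127328 , -0.43634071, -0.01390395]), 'torque': array([-0.02226662, -0.00489441,  0.04714475]), 'grip_force': 0.0, 'grip_width': 1.00131605607137}
```

View pics/top0.png

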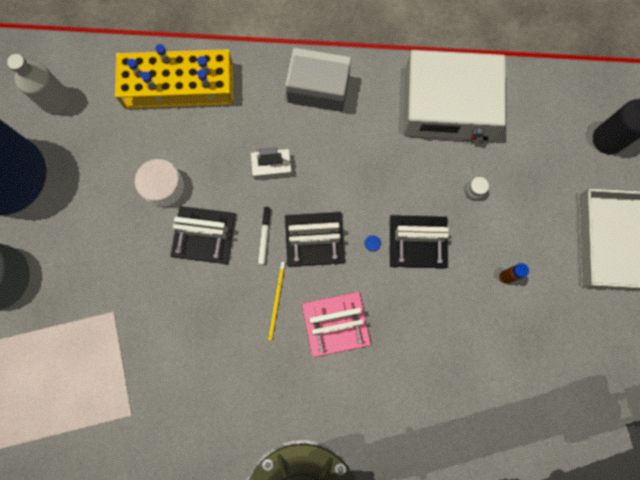

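View pics/side0.png

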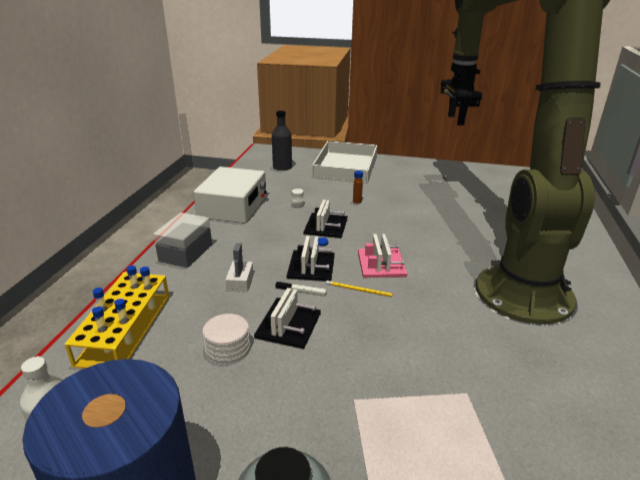

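Top view: black stands at (203,236), (315,239) and (419,241), pink decoy at (336,324), spacer in its block at (270,160). The middle stand appears to have the widest gap. Other things that could pass for the spacer or stand: the grey box (319,78) and the pink stand. Next is a close crop and the measurements.

```bash
cat > h.py <<'E'
from bench import *
import cv2, numpy as np
def cam(n):
    c=calibration(n); f=240/np.tan(np.radians(c['vfov'])/2)
    K=np.array([[f,0,c['cx']],[0,f,c['cy']],[0,0,1]]); return K,np.array(c['rvec'],float),np.array(c['tvec'],float)
def ray(n,uv,z):
    K,r,t=cam(n);R=cv2.Rodrigues(r)[0];C=-R.T@t
    d=(R.T@np.linalg.inv(K)@np.c_[np.atleast_2d(uv),np.ones(len(np.atleast_2d(uv)))].T).T
    return C+d*((z-C[2])/d[:,2])[:,None]
def proj(n,P):
    K,r,t=cam(n); return cv2.projectPoints(np.atleast_2d(np.array(P,float)),r,t,K,None)[0][:,0]
def rect(n,mask,z,lo=20):
    out=[]
    for c in cv2.findContours(mask.astype(np.uint8),cv2.RETR_EXTERNAL,cv2.CHAIN_APPROX_NONE)[0]:
        if cv2.contourArea(c)<lo: continue
        p=ray(n,c[:,0,:].astype(float),z)[:,:2]*1000
        (cx,cy),(w,h),a=cv2.minAreaRect(p.astype(np.float32))
        px=c[:,0].mean(0)
        out.append((px.round(),np.round([cx,cy,w,h,a],1)))
    return out
E
python3 - <<'E'
from h import *
t=cv2.imread('pics/top0.png'); s=cv2.imread('pics/side0.png')
g=t.astype(int); mx=g.max(2); mn=g.min(2)
sub=np.zeros(mx.shape,bool); sub[140:275,165:455]=1
print('white z62');[print(*o) for o in rect('top',(mn>165)&sub,.062)]
print('black z12')
[print(*o) for o in rect('top',(mx<50)&sub,.012,60)]
print('head z100');[print(*o) for o in rect('top',(mx<95)&sub&(np.arange(480)[:,None]<180),.1)]
a=cv2.resize(t[140:275,160:460],None,fx=2.6,fy=2.6,interpolation=cv2.INTER_CUBIC)
b=cv2.resize(s[195:350,210:350],None,fx=1.6,fy=1.6,interpolation=cv2.INTER_CUBIC)
o=np.zeros((600,780,3),np.uint8); o[:a.shape[0],:a.shape[1]]=a; o[351:599,:b.shape[1]]=b[:248]
c=cv2.resize(t[145:180,245:295],None,fx=6,fy=6,interpolation=cv2.INTER_CUBIC); o[351:561,300:600]=c
cv2.imwrite('pics/c1.png',o)
K,r,tt=cam('top');R=cv2.Rodrigues(r)[0];print('top cam',-R.T@tt)
E
```

```text
white z62
[314. 237.] [510.8   6.9   8.6  96.2   7.3]
[423. 234.] [ 530.7 -209.4    8.2   98.2    3.4]
[423. 228.] [ 542.2 -209.1    8.    98.3    1.8]
[262. 244.] [490.6 109.2  10.4  75.8  88.7]
[197. 229.] [513.8 241.8  98.    9.1  86.2]
[313. 226.] [533.8  10.3   8.2  96.7   6.5]
[198. 222.] [529.3 240.2  99.5   8.6  86.3]
[169. 178.] [616.7 306.6  74.6  22.4   6.6]
[266. 166.] [663.9 106.5  48.2  78.1   8.9]
[284. 153.] [682.1  81.6  21.8  20.6   4.1]
black z12
[184. 247.] [487.4 280.9  32.   48.8  82.2]
[417. 242.] [ 526.3 -209.8  107.5  118.9    2. ]
[317. 240.] [518.    6.5 106.8 116.3   7.1]
[267. 216.] [562.2 110.8  32.6  10.5   4.5]
[215. 227.] [513.2 238.7 117.4 105.6  85.9]
head z100
[184. 176.] [612.  270.1  27.   10.7  42.5]
[280. 172.] [626.2  84.4  37.9  86.3  35.2]
[270. 159.] [657.5 103.1  23.   47.7   3.5]
top cam [ 0.27835387 -0.02141333  1.18606751]
```

View pics/c1.png

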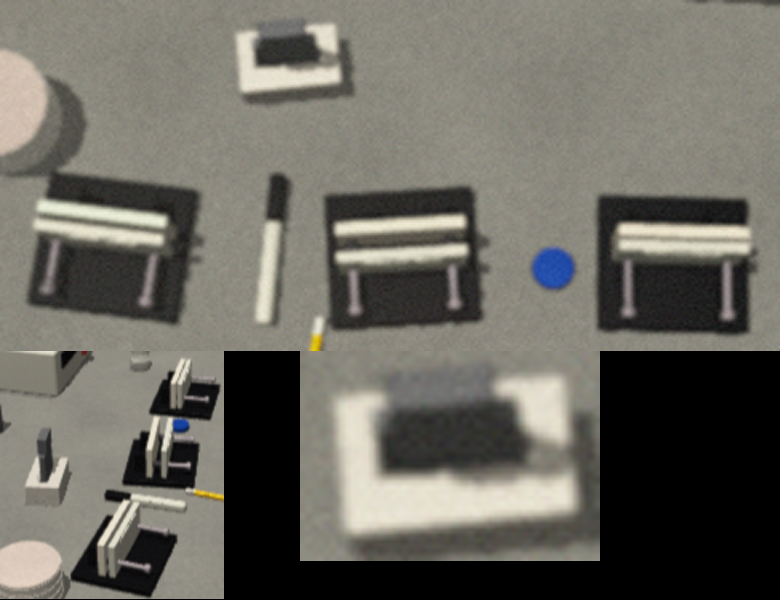

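Middle stand has a gap of about 15 mm (centres 23 mm apart, plates 8 mm thick), so it is stand_a. The left gap is about 7 mm and the right about 3.5 mm. In the crop, the spacer's light head top is at about (268,151) in the top view, with its dark front face below it.

```bash
python3 - <<'E'
from h import *
import bench; print([ (k,getattr(bench,k)) for k in dir(bench) if 'nose' in k.lower()])
t=cv2.imread('pics/top0.png').astype(int); s=cv2.imread('pics/side0.png').astype(int)
print(t[146:166,262:282:2].max(2)); 
print(s[238:292:3,226:254:2].max(2))
# holder top outline z=.032 : white region incl. enclosed dark
m=(t.min(2)>175); m[:147]=0;m[180:]=0;m[:,:245]=0;m[:,296:]=0
k=cv2.morphologyEx(m.astype(np.uint8),cv2.MORPH_CLOSE,np.ones((3,3)))
p=np.argwhere(k)[:,::-1].astype(np.float32);h=cv2.convexHull(p)[:,0]
q=cv2.approxPolyDP(h[:,None],2.5,True)[:,0]; print(q, ray('top',q,.032)[:,:2].round(4))
E
```

```text
[('nose_length', 0.017)]
[[137 132 132 138 139 135 132 130 139 135]
 [138 134 130 127 131 126 122 115 133 141]
 [127 123 119 116 120 120 113 112 135 142]
 [121 108 113 110 112 118 112 108 159 179]
 [116 118 113 114 112 111 118 119 191 215]
 [117 121 116 117 114 120 119 115 198 214]
 [116 118 114 116 112 109 106 103 159 181]
 [116 109 111 105 101  93  81  75 101 132]
 [ 90  92  83  83  75  70  65  57  62  99]
 [ 65  57  63  52  59  50  48  51  60  80]
 [ 57  51  42  56  57  56  54  49  55  76]
 [ 51  54  48  53  55  50  56  51  51  58]
 [ 46  49  49  49  50  52  50  50  53  57]
 [ 46  55  52  53  51  51  53  50  49  56]
 [ 55  49  46  47  55  44  49  56  44  48]
 [ 47  52  54  51  52  52  53  48  49  49]
 [ 50  53  47  52  42  46  50  52  51  50]
 [ 48  48  46  51  50  51  62  58  69  72]
 [ 63  58  64  87  78  70  82  92  97 102]
 [123 127 128 160 132 109 111 116 124 128]]
[[149 148 148 149 146 145 147 149 147 145 145 143 144 144]
 [145 147 144 144 147 146 146 144 147 146 145 144 146 143]
 [147 147 147 146 144 113 109 103 138 144 145 144 146 142]
 [144 146 145 145 116 110 110  49 137
[... 270 characters left out ...]
6 207 132  67  41  37  61 126 133 208 210 163]
 [147 146 163 221 163  59  39  37  47 122 186 221 217 111]
 [144 145 216 222 194  57  43  36  59 138 221 222 168  92]
 [146 185 223 222 185  59  49  38 168 215 223 217  92  82]
 [150 218 222 219 183  63  52  95 222 222 223 166  82  78]
 [191 222 221 222 191 167 168 217 222 222 217  94  80  89]
 [149 148 160 161 159 176 176 176 189 190 158  81  77 141]
 [126 126 125 125 123 127 125 125 128 126 114  82  86 149]
 [125 123 122 121 124 128 125 123 122 123 118  80 136 147]
 [122 121 124 112 122 123 123 125 125 126 122  91 147 146]]
[[289. 170.]
 [253. 174.]
 [251. 154.]
 [288. 150.]] [[0.6583 0.0692]
 [0.645  0.1439]
 [0.6888 0.1518]
 [0.7024 0.0744]]
```

```bash
python3 - <<'E'
from h import *
print(ray('top',[[268.5,150.6],[259.2,151.3],[277.8,149.8]],.1).round(4))
print(ray('side',[[237,247.5]],.1).round(4), proj('side',[.674,.11,.1]), proj('top',[.674,.11,.1]))
s=get_state()
from scipy.spatial.transform import Rotation as R
M=R.from_rotvec(s['tool_rot']).as_matrix(); print(M.round(3))
for yaw in (10.,):
  c,q=np.cos(np.radians(yaw)),np.sin(np.radians(yaw))
  ty=np.array([-c,-q,0]); tz=np.array([0,0,-1.]); T=np.c_[np.cross(ty,tz),ty,tz]
  for sgn in(1,-1):
    T2=T*[sgn,sgn,1]; print(R.from_matrix(M.T@T2).as_rotvec().round(4))
print(M.T@(np.array([.674,.110,.24])-s['position'])*1000)
E
```

```text
[[0.6738 0.1074 0.1   ]
 [0.6712 0.1258 0.1   ]
 [0.6766 0.0891 0.1   ]]
[[0.6716 0.1136 0.1   ]] [[236.56753183 246.59930948]] [[267.22727257 150.44402956]]
[[ 0.961  0.278 -0.001]
 [ 0.278 -0.961  0.002]
 [-0.    -0.002 -1.   ]]
[-1.200e-03  1.500e-03  1.678e+00]
[-1.5000e-03 -1.2000e-03 -1.4636e+00]
[ 6.78071748e+02 -5.67779549e+02 -5.31099526e-01]
```

{"method": "send_rows", "body": {
  "xyz": [
    [34,-28,0],
    [68,-56,0],
    [102,-85,0],
    [136,-114,0],
    [170,-142,0],
    [204,-171,0],
    [238,-199,0],
    [272,-228,0],
    [306,-256,0],
    [340,-284,0]
  ],
  "dr": [
    [0,0,-0.073],
    [0,0,-0.146],
    [0,0,-0.22],
    [0,0,-0.29],
    [0,0,-0.365],
    [0,0,-0.44],
    [0,0,-0.51],
    [0,0,-0.585],
    [0,0,-0.66],
    [0,0,-0.73]
  ],
  "jaw": 50
}}

```text
time: 0.93
position: [0.414, -0.2768, 0.2394]
tool_rot: [2.745, 1.527, -0.001]
ft_force: [1.9, -0.5, -0.2]
grip_width: 0.58
grip_force: 0.0
```

```bash
cat > go.py <<'E'
import sys
from h import *
from scipy.spatial.transform import Rotation as R
# x y z(mm) angle of tool x in world (deg), optional pitch: tilt of tool z toward +dir (deg)
def go(x,y,z,ax,pitch=0,fdir=0):
    s=get_state(); M=R.from_rotvec(s['tool_rot'])
    T=R.from_matrix(np.c_[[np.cos(np.radians(ax)),np.sin(np.radians(ax)),0],[np.sin(np.radians(ax)),-np.cos(np.radians(ax)),0],[0,0,-1.]])
    if pitch:
        f=np.radians(fdir); T=R.from_rotvec(-np.radians(pitch)*np.array([-np.sin(f),np.cos(f),0]))*T
    print('t',round(s['time'],2),'p',(s['position']*1000).round(1),'F',s['ft_force'].round(1),'w',round(s['grip_width']*87,1),'gf',s['grip_force'])
    print('toolx ang',np.degrees(np.arctan2(*M.as_matrix()[1::-1,0])).round(2),'z',M.as_matrix()[:,2].round(3),'q',s['joint_positions'].round(2))
    print('xyz',(M.inv().apply(np.array([x,y,z])-s['position']*1000)).round(1),'dr',(M.inv()*T).as_rotvec().round(4))
if __name__=='__main__': go(*map(float,sys.argv[1:]))
E
python3 go.py 673 109 200 99
```

```text
t 0.93 p [ 414.  -276.8  239.4] F [ 1.9 -0.5 -0.2] w 50.4 gf 0.0
toolx ang 58.17 z [-0. -0. -1.] q [ 0.96  0.01 -0.42  1.81  0.01  1.32 -0.02]
xyz [464.4  16.6  39.2] dr [-3.000e-04  4.000e-04 -7.126e-01]
```

{"method": "send_rows", "body": {
  "xyz": [
    [38,1,0],
    [76,3,0],
    [114,4,0],
    [152,6,0],
    [190,7,0],
    [228,9,0],
    [266,10,0],
    [304,11,0],
    [342,13,0],
    [380,14,0]
  ],
  "dr": [
    [0,0,-0.072],
    [0,0,-0.144],
    [0,0,-0.216],
    [0,0,-0.288],
    [0,0,-0.36],
    [0,0,-0.432],
    [0,0,-0.504],
    [0,0,-0.576],
    [0,0,-0.648],
    [0,0,-0.71]
  ]
}}

```text
time: 1.77
position: [0.6276, 0.0371, 0.239]
tool_rot: [-2.044, -2.385, 0.001]
ft_force: [0.6, -0.1, 1.1]
grip_width: 0.571
grip_force: 0.0
```

```bash
python3 go.py 673 109 150 99
```

```text
t 1.77 p [627.6  37.1 239. ] F [ 0.6 -0.1  1.1] w 49.7 gf 0.0
toolx ang 98.81 z [-0.001 -0.    -1.   ] q [ 0.47  0.36 -0.74  1.49  0.24  1.39 -0.12]
xyz [64.1 56.  89. ] dr [-0.0006  0.0003 -0.0033]
```

{"method": "send_rows", "body": {
  "xyz": [
    [20,17,0],
    [40,34,20],
    [55,48,40],
    [62,54,60],
    [64,56,75],
    [64,56,89],
    [64,56,89],
    [64,56,89],
    [64,56,89],
    [64,56,89]
  ],
  "dr": [
    [0,0,0],
    [0,0,0],
    [0,0,0],
    [0,0,0],
    [0,0,0],
    [0,0,0],
    [0,0,0],
    [0,0,0],
    [0,0,0],
    [0,0,0]
  ]
}}

```text
time: 2.6
position: [0.6734, 0.1068, 0.1522]
tool_rot: [2.048, 2.38, 0.002]
ft_force: [0.2, -0.2, 0.4]
grip_width: 0.575
grip_force: 0.0
```

```bash
python3 go.py 673 109 87 99; python3 - <<'E'
from h import *
t=get_image('top');s=get_image('side')
a=t[100:250,200:300,::-1];b=s[180:300,190:300,::-1]
a=cv2.resize(a,(400,600),interpolation=cv2.INTER_CUBIC);b=cv2.resize(b,(400,436),interpolation=cv2.INTER_CUBIC)
o=np.zeros((600,800,3),np.uint8);o[:,:400]=a;o[:436,400:]=b;cv2.imwrite('pics/c2.png',o)
E
```

```text
t 2.6 p [673.4 106.8 152.2] F [ 0.2 -0.2  0.4] w 50.1 gf 0.0
toolx ang 98.57 z [ 0.003 -0.    -1.   ] q [ 0.31  0.53 -0.71  1.45  0.35  1.28 -0.28]
xyz [ 2.3 -0.2 65.2] dr [ 0.0025  0.0006 -0.0076]
```

View pics/c2.png

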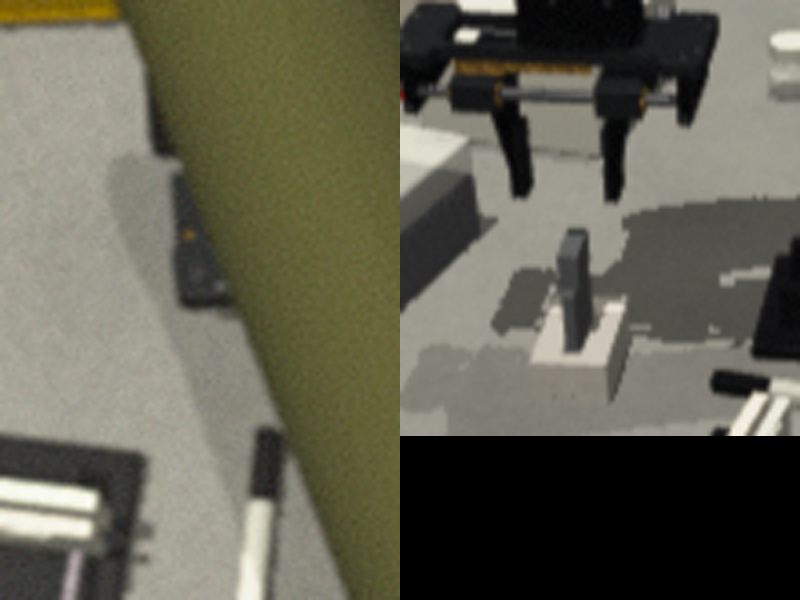

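The open fingers straddle the spacer head in the side view (crop fingers at x=520 and 615, head at 573). Lowering the gripper and closing it.

{"method": "send_rows", "body": {
  "xyz": [
    [0,0,12],
    [1,0,24],
    [1,0,36],
    [2,0,48],
    [2,0,57],
    [2,0,65],
    [2,0,65],
    [2,0,65],
    [2,0,65],
    [2,0,65]
  ],
  "dr": [
    [0,0,-0.007],
    [0,0,-0.007],
    [0,0,-0.007],
    [0,0,-0.007],
    [0,0,-0.007],
    [0,0,-0.007],
    [0,0,-0.007],
    [0,0,-0.007],
    [0,0,-0.007],
    [0,0,-0.007]
  ]
}}

```text
time: 3.53
position: [0.6729, 0.1098, 0.0864]
tool_rot: [2.039, 2.389, 0.002]
ft_force: [-0.3, 0.1, 0.7]
grip_width: 0.576
grip_force: 0.0
```

{"method": "send_rows", "body": {
  "xyz": [
    [0,0,0],
    [0,0,0],
    [0,0,0],
    [0,0,0],
    [0,0,0],
    [0,0,0],
    [0,0,0],
    [0,0,0],
    [0,0,0],
    [0,0,0]
  ],
  "dr": [
    [0,0,0],
    [0,0,0],
    [0,0,0],
    [0,0,0],
    [0,0,0],
    [0,0,0],
    [0,0,0],
    [0,0,0],
    [0,0,0],
    [0,0,0]
  ],
  "jaw": 0,
  "grip_force": 25
}}

```text
time: 4.37
position: [0.6723, 0.1096, 0.0855]
tool_rot: [2.039, 2.39, -0.0]
ft_force: [-0.3, 0.1, 1.0]
grip_width: 0.157
grip_force: 25.0
```

```bash
python3 go.py 673 109 220 99
```

```text
t 4.37 p [672.3 109.6  85.5] F [-0.3  0.1  1. ] w 13.6 gf 24.999893522181083
toolx ang 99.05 z [-0. -0. -1.] q [ 0.3   0.59 -0.69  1.52  0.39  1.18 -0.3 ]
xyz [  -0.7    0.6 -134.5] dr [-0.0001  0.0001  0.0009]
```

{"method": "send_rows", "body": {
  "xyz": [
    [0,0,-10],
    [0,0,-22],
    [0,0,-38],
    [0,0,-55],
    [0,0,-75],
    [0,0,-95],
    [0,0,-115],
    [0,0,-130],
    [0,0,-135],
    [0,0,-135]
  ],
  "dr": [
    [0,0,0],
    [0,0,0],
    [0,0,0],
    [0,0,0],
    [0,0,0],
    [0,0,0],
    [0,0,0],
    [0,0,0],
    [0,0,0],
    [0,0,0]
  ]
}}

```text
time: 5.2
position: [0.6733, 0.1101, 0.2233]
tool_rot: [2.037, 2.388, 0.005]
ft_force: [0.1, -0.7, -1.3]
grip_width: 0.158
grip_force: 25.0
```

```bash
python3 go.py 522 8 160 97
```

```text
t 5.2 p [673.3 110.1 223.3] F [ 0.1 -0.7 -1.3] w 13.7 gf 24.99978130159434
toolx ang 99.06 z [ 0.004  0.001 -1.   ] q [ 0.31  0.49 -0.73  1.37  0.32  1.4  -0.25]
xyz [ -77.  -165.7   62.6] dr [0.0042 0.     0.0359]
```

{"method": "send_rows", "body": {
  "xyz": [
    [-8,-17,0],
    [-19,-40,0],
    [-31,-66,0],
    [-43,-92,0],
    [-54,-117,0],
    [-65,-140,10],
    [-73,-157,25],
    [-77,-165,45],
    [-77,-165.7,58],
    [-77,-165.7,62]
  ],
  "dr": [
    [0,0,0.01],
    [0,0,0.02],
    [0,0,0.03],
    [0,0,0.036],
    [0,0,0.036],
    [0,0,0.036],
    [0,0,0.036],
    [0,0,0.036],
    [0,0,0.036],
    [0,0,0.036]
  ]
}}

```text
time: 6.03
position: [0.5181, 0.0064, 0.1556]
tool_rot: [-2.081, -2.349, 0.006]
ft_force: [-1.1, 0.7, 0.1]
grip_width: 0.159
grip_force: 25.0
```

{"method": "send_rows", "body": {
  "xyz": [
    [0,0,0],
    [0,0,0],
    [0,0,0],
    [0,0,0],
    [0,0,0],
    [0,0,0],
    [0,0,0],
    [0,0,0],
    [0,0,0],
    [0,0,0]
  ],
  "dr": [
    [0,0,0],
    [0,0,0],
    [0,0,0],
    [0,0,0],
    [0,0,0],
    [0,0,0],
    [0,0,0],
    [0,0,0],
    [0,0,0],
    [0,0,0]
  ]
}}

```text
time: 6.87
position: [0.5208, 0.0075, 0.1585]
tool_rot: [2.082, 2.353, -0.0]
ft_force: [-0.2, -0.2, -0.8]
grip_width: 0.16
grip_force: 25.0
```

```bash
python3 go.py 522 8 140 97; python3 - <<'E'
from h import *
s=get_image('side'); cv2.imwrite('pics/side3.png',s[:,:,::-1])
b=s[180:300,250:370,::-1]
cv2.imwrite('pics/c3.png',cv2.resize(b,(600,600),interpolation=cv2.INTER_CUBIC))
# expected pixels of gap edges at near end & far end for stand at (519,7.6) yaw 7
c,q=np.cos(.122),np.sin(.122)
for x,y,z in [(10,50,62),(-4,50,61),(10,-50,62),(-4,-50,61)]:
    print((x,y,z),proj('side',[.519+(x*c-y*q)/1e3,.0076+(x*q+y*c)/1e3,z/1e3]).round(1), (proj('side',[.519+(x*c-y*q)/1e3,.0076+(x*q+y*c)/1e3,z/1e3])-[250,180])*5)
E
```

```text
t 6.87 p [520.8   7.5 158.5] F [-0.2 -0.2 -0.8] w 13.9 gf 24.999775953765493
toolx ang 96.99 z [-0. -0. -1.] q [ 0.62  0.16 -0.74  1.85  0.12  1.17 -0.04]
xyz [ 0.4  1.2 18.5] dr [-0.      0.     -0.0002]
(10, 50, 62) [[304.5 256.8]] [[272.65847028 384.17202936]]
(-4, 50, 61) [[310.3 257.5]] [[301.44469112 387.67967804]]
(10, -50, 62) [[309.3 236.2]] [[296.52451758 280.91586941]]
(-4, -50, 61) [[314.7 236.8]] [[323.3697031  284.13342915]]
```

View pics/c3.png

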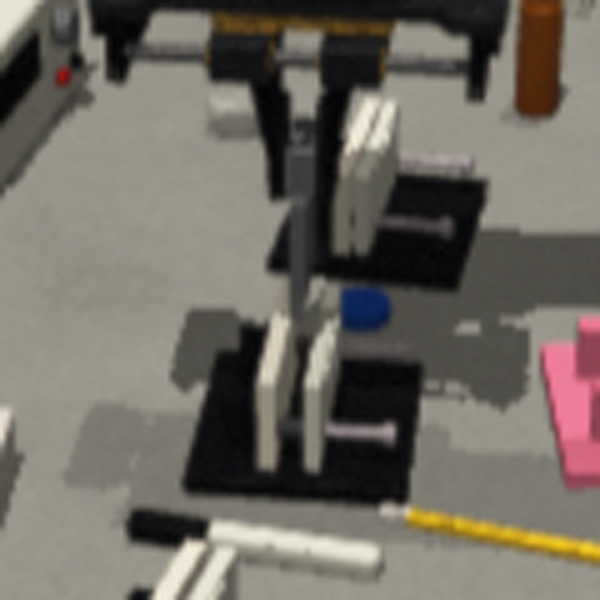

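The blade foot (crop ~ (298,318)) hovers over the gap between the plates' near edges, crop x ~277 and ~305. Checking the offset numerically within this one view.

```bash
python3 - <<'E'
from h import *
s=cv2.imread('pics/side3.png').max(2).astype(int)
print('plates');
for v in (256,258,260,262,264): print(v,s[v,298:322])
print('blade')
for v in (222,226,230,234,238): print(v,s[v,302:320])
c,q=np.cos(.122),np.sin(.122)
def P(o,x,y,z): return proj('side',[o[0]+(x*c-y*q)/1e3,o[1]+(x*q+y*c)/1e3,z/1e3]).round(2)[0]
for z in (62,52,46): print('gap',z,P((.519,.0076),10,50,z),P((.519,.0076),-4,50,z))
for z in (140,120,100): print('blade',z,P((.5208,.0075),4,25,z),P((.5208,.0075),-4,25,z),P((.5208,.0075),-4,-25,z))
E
```

```text
plates
256 [ 11   8  32 117 188 193 186 122  94  94  83  29  68 182 194 192 127  97
  84  43  13  11  12   8]
258 [ 16  16  34 109 143 145 143 100  92  90  56  22  59 133 140 136  95  85
  75  25  10  16  20  18]
260 [ 13  12  32 107 142 144 140 101  93  85  31  19  56 131 135 133  92  84
  57  17  13  15  17  16]
262 [ 10   9  28  94 139 145 141  99  88  62  23  20  55 130 136 131  92  81
  33   9  13  15  15  16]
264 [  8  11  23  77 138 147 141  79  60  57  59  53  78 131 136 132  93 100
  79  54  53  51  44  41]
blade
222 [151 153 151 149 143 106  67  63  61  48  39  21  11  16  56 100 106 100]
226 [148 148 147  98  36  33  61  61  58  45  38  20  11  16  56 102 104 102]
230 [150 129  59  23  21  30  58  62  60  46  39  24  22  17  44  76  79  76]
234 [148 112  84  65  62  55  60  62  59  42  37  29  28  13  11  10  13   8]
238 [152 153 152 149 141 119  70  60  62  79 145 144 108 126 131 120  88  84]
gap 62 [304.53 256.83] [310.29 257.19]
gap 52 [304.55 260.31] [310.29 260.67]
gap 46 [304.57 262.38] [310.29 262.74]
blade 140 [307.43 223.61] [310.77 223.79] [313.05 214.12]
blade 120 [307.45 230.92] [310.76 231.1 ] [313.03 221.25]
blade 100 [307.47 238.1 ] [310.75 238.29] [313.   228.27]
```

{"method": "send_rows", "body": {
  "xyz": [
    [0.4,1,0],
    [0.4,1,4],
    [0.4,1,10],
    [0.4,1,17],
    [0.4,1,24],
    [0.4,1,31],
    [0.4,1,38],
    [0.4,1,45],
    [0.4,1,50],
    [0.4,1,54]
  ],
  "dr": [
    [0,0,0],
    [0,0,0],
    [0,0,0],
    [0,0,0],
    [0,0,0],
    [0,0,0],
    [0,0,0],
    [0,0,0],
    [0,0,0],
    [0,0,0]
  ]
}}

```text
time: 7.75
position: [0.5215, 0.008, 0.1037]
tool_rot: [-2.081, -2.352, 0.001]
ft_force: [-0.6, -0.3, -0.3]
grip_width: 0.162
grip_force: 25.0
```

```bash
python3 go.py 522 8 89.5 97
```

```text
t 7.75 p [521.5   8.  103.7] F [-0.6 -0.3 -0.3] w 14.1 gf 24.99973015364958
toolx ang 97.0 z [-0.001  0.    -1.   ] q [ 0.6   0.23 -0.73  1.91  0.18  1.07 -0.09]
xyz [-0.1  0.6 14.2] dr [-0.0008 -0.0002 -0.0001]
```

Free so far, with no contact force. Down to the base.

{"method": "send_rows", "body": {
  "xyz": [
    [0,0,4],
    [0,0,7],
    [0,0,10],
    [0,0,12],
    [0,0,13],
    [0,0,13.5],
    [0,0,13.5],
    [0,0,13.5],
    [0,0,13.5],
    [0,0,13.5]
  ],
  "dr": [
    [0,0,0],
    [0,0,0],
    [0,0,0],
    [0,0,0],
    [0,0,0],
    [0,0,0],
    [0,0,0],
    [0,0,0],
    [0,0,0],
    [0,0,0]
  ]
}}

```text
time: 8.58
position: [0.5219, 0.008, 0.0912]
tool_rot: [2.082, 2.352, 0.0]
ft_force: [-1.0, 0.5, -0.1]
grip_width: 0.159
grip_force: 25.0
```

```bash
python3 go.py 522 8 88.5 97
```

```text
t 8.58 p [521.9   8.   91.2] F [-1.   0.5 -0.1] w 13.8 gf 24.99965634138789
toolx ang 96.99 z [ 0. -0. -1.] q [ 0.59  0.25 -0.73  1.92  0.19  1.04 -0.1 ]
xyz [0.  0.1 2.7] dr [ 0.0003  0.0002 -0.0002]
```

{"method": "send_rows", "body": {
  "xyz": [
    [0,0,0.5],
    [0,0,1],
    [0,0,1.5],
    [0,0,2],
    [0,0,2.2],
    [0,0,2.2],
    [0,0,2.2],
    [0,0,2.2],
    [0,0,2.2],
    [0,0,2.2]
  ],
  "dr": [
    [0,0,0],
    [0,0,0],
    [0,0,0],
    [0,0,0],
    [0,0,0],
    [0,0,0],
    [0,0,0],
    [0,0,0],
    [0,0,0],
    [0,0,0]
  ]
}}

```text
time: 9.42
position: [0.5219, 0.008, 0.0894]
tool_rot: [2.081, 2.352, -0.0]
ft_force: [-2.3, 0.6, 5.4]
grip_width: 0.157
grip_force: 25.0
```

{"method": "send_rows", "body": {
  "xyz": [
    [0,0,0],
    [0,0,0],
    [0,0,0],
    [0,0,0],
    [0,0,0],
    [0,0,0],
    [0,0,0],
    [0,0,0],
    [0,0,0],
    [0,0,0]
  ],
  "dr": [
    [0,0,0],
    [0,0,0],
    [0,0,0],
    [0,0,0],
    [0,0,0],
    [0,0,0],
    [0,0,0],
    [0,0,0],
    [0,0,0],
    [0,0,0]
  ],
  "jaw": 50
}}

```text
time: 10.25
position: [0.5217, 0.008, 0.0888]
tool_rot: [2.082, 2.353, -0.0]
ft_force: [0.7, -1.2, 0.7]
grip_width: 0.571
grip_force: 0.0
```

```bash
python3 go.py 522 8 150 97
```

```text
t 10.25 p [521.7   8.   88.8] F [ 0.7 -1.2  0.7] w 49.7 gf 0.0
toolx ang 96.99 z [-0. -0. -1.] q [ 0.59  0.25 -0.73  1.92  0.2   1.04 -0.1 ]
xyz [ -0.    0.3 -61.2] dr [-0.0001  0.0001 -0.0002]
```

Foot reached the base (5 N) and the spacer is released. Retreating upward.

{"method": "send_rows", "body": {
  "xyz": [
    [0,0,-6],
    [0,0,-14],
    [0,0,-24],
    [0,0,-36],
    [0,0,-48],
    [0,0,-62],
    [0,0,-78],
    [0,0,-92],
    [0,0,-100],
    [0,0,-100]
  ],
  "dr": [
    [0,0,0],
    [0,0,0],
    [0,0,0],
    [0,0,0],
    [0,0,0],
    [0,0,0],
    [0,0,0],
    [0,0,0],
    [0,0,0],
    [0,0,0]
  ]
}}

```text
time: 11.08
position: [0.5232, 0.0081, 0.1916]
tool_rot: [2.079, 2.35, 0.004]
ft_force: [0.2, -0.4, -0.7]
grip_width: 0.575
grip_force: 0.0
```

```bash
python3 go.py 474 2 189 7 ; python3 go.py 474 2 189 7 8 7; python3 - <<'E'
from h import *
s=get_image('side')
b=s[180:300,250:370,::-1]
cv2.imwrite('pics/c4.png',cv2.resize(b,(600,600),interpolation=cv2.INTER_CUBIC))
E
```

```text
t 11.08 p [523.2   8.1 191.6] F [ 0.2 -0.4 -0.7] w 50.0 gf 0.0
toolx ang 96.99 z [ 0.005 -0.001 -1.   ] q [ 0.63  0.13 -0.75  1.81  0.1   1.23 -0.02]
xyz [ -0.1 -49.6   2.4] dr [ 0.0047 -0.0022  1.5706]
t 11.08 p [523.2   8.1 191.6] F [ 0.2 -0.4 -0.7] w 50.0 gf 0.0
toolx ang 96.99 z [ 0.005 -0.001 -1.   ] q [ 0.63  0.13 -0.75  1.81  0.1   1.23 -0.02]
xyz [ -0.1 -49.6   2.4] dr [-0.105   0.1074  1.5681]
```

View pics/c4.png

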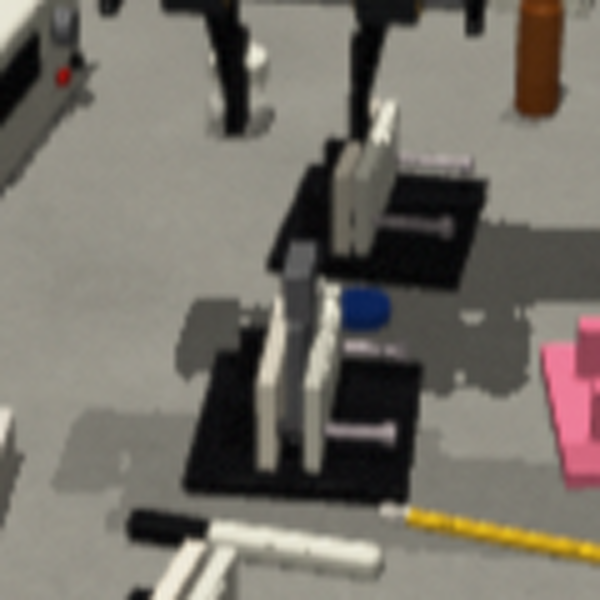

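The spacer stands upright in the gap, head at crop (300,262), untouched. Retracting, turning the gripper a quarter turn and closing it.

{"method": "send_rows", "body": {
  "xyz": [
    [0,-5,0],
    [0,-10,0],
    [0,-15,0],
    [0,-20,0],
    [0,-25,0],
    [0,-30,0],
    [0,-35,0],
    [0,-40,0],
    [0,-45,0],
    [0,-50,0]
  ],
  "dr": [
    [-0.007,0.007,0.105],
    [-0.014,0.0143,0.209],
    [-0.021,0.0215,0.314],
    [-0.028,0.0286,0.418],
    [-0.035,0.0358,0.523],
    [-0.042,0.043,0.627],
    [-0.049,0.05,0.732],
    [-0.056,0.0573,0.836],
    [-0.063,0.0644,0.94],
    [-0.07,0.0716,1.045]
  ],
  "jaw": 0
}}

```text
time: 11.97
position: [0.4711, 0.0018, 0.1878]
tool_rot: [-2.971, -0.987, -0.147]
ft_force: [-0.7, -0.4, 0.7]
grip_width: 0.011
grip_force: 0.0
```

```bash
python3 go.py 474 2 160 7 8 7
```

```text
t 11.97 p [471.1   1.8 187.8] F [-0.7 -0.4  0.7] w 0.9 gf 0.0
toolx ang 36.82 z [ 0.087  0.037 -0.996] q [ 0.69 -0.08 -0.69  1.99 -0.1   1.13 -0.88]
xyz [-0.2  1.  28. ] dr [-0.0383  0.0409  0.5175]
```

{"method": "send_rows", "body": {
  "xyz": [
    [0,0,0],
    [0,0,0],
    [0,0,2],
    [0,0,6],
    [0,0,12],
    [0,0,18],
    [0,0,24],
    [0,0,28],
    [0,0,28],
    [0,0,28]
  ],
  "dr": [
    [-0.007,0.007,0.1],
    [-0.014,0.0143,0.2],
    [-0.021,0.0215,0.3],
    [-0.028,0.0286,0.4],
    [-0.034,0.036,0.46],
    [-0.038,0.041,0.517],
    [-0.038,0.041,0.517],
    [-0.038,0.041,0.517],
    [-0.038,0.041,0.517],
    [-0.038,0.041,0.517]
  ]
}}

```text
time: 12.8
position: [0.4744, 0.003, 0.1606]
tool_rot: [-3.119, -0.201, -0.219]
ft_force: [0.1, 0.0, 0.2]
grip_width: 0.005
grip_force: 0.0
```

```bash
python3 go.py 474 2 62 7 8 7
```

```text
t 12.8 p [474.4   3.  160.6] F [0.1 0.  0.2] w 0.4 gf 0.0
toolx ang 7.39 z [ 0.139  0.018 -0.99 ] q [ 0.72 -0.1  -0.73  2.06 -0.09  1.02 -1.41]
xyz [-14.3   0.9  97.5] dr [-0.0007 -0.0005  0.0068]
```

{"method": "send_rows", "body": {
  "xyz": [
    [-1,0,8],
    [-3,0,20],
    [-5,0,34],
    [-7,0,48],
    [-9,0,62],
    [-11,0,76],
    [-13,0,88],
    [-14,1,95],
    [-14,1,97.5],
    [-14,1,97.5]
  ],
  "dr": [
    [0,0,0],
    [0,0,0],
    [0,0,0],
    [0,0,0],
    [0,0,0],
    [0,0,0.007],
    [0,0,0.007],
    [0,0,0.007],
    [0,0,0.007],
    [0,0,0.007]
  ]
}}

```text
time: 13.63
position: [0.4744, 0.0019, 0.062]
tool_rot: [-3.119, -0.189, -0.219]
ft_force: [-0.4, 0.1, 0.3]
grip_width: 0.005
grip_force: 0.0
```

```bash
python3 go.py 494 4.6 62 7 8 7; python3 - <<'E'
from h import *
s=get_image('side')
b=s[180:300,250:370,::-1]
cv2.imwrite('pics/c5.png',cv2.resize(b,(600,600),interpolation=cv2.INTER_CUBIC))
E
```

```text
t 13.63 p [474.4   1.9  62. ] F [-0.4  0.1  0.3] w 0.4 gf 0.0
toolx ang 6.94 z [ 0.139  0.018 -0.99 ] q [ 0.7   0.07 -0.76  2.16  0.05  0.79 -1.54]
xyz [19.6 -0.3  2.8] dr [-0.0007 -0.0007 -0.0011]
```

View pics/c5.png

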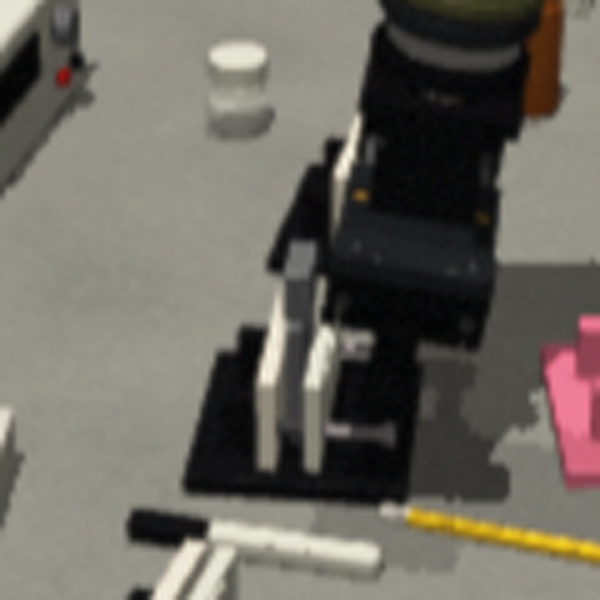

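The gripper is behind the pressure plate, clear of the spacer (head crop (300,262)). Advancing slowly.

{"method": "send_rows", "body": {
  "xyz": [
    [2,0,0.3],
    [4,0,0.6],
    [6,0,0.8],
    [8,0,1.1],
    [10,0,1.4],
    [12,0,1.7],
    [14,0,2],
    [16,0,2.2],
    [18,0,2.5],
    [18,0,2.5]
  ],
  "dr": [
    [0,0,0],
    [0,0,0],
    [0,0,0],
    [0,0,0],
    [0,0,0],
    [0,0,0],
    [0,0,0],
    [0,0,0],
    [0,0,0],
    [0,0,0]
  ]
}}

```text
time: 14.52
position: [0.4931, 0.0042, 0.0626]
tool_rot: [-3.119, -0.189, -0.221]
ft_force: [0.5, 0.4, 0.3]
grip_width: 0.007
grip_force: 0.0
```

{"method": "send_rows", "body": {
  "xyz": [
    [0.5,0,0],
    [1,0,0.1],
    [1.5,0,0.2],
    [2,0,0.3],
    [2.5,0,0.3],
    [3,0,0.4],
    [3,0,0.4],
    [3,0,0.4],
    [3,0,0.4],
    [3,0,0.4]
  ],
  "dr": [
    [0,0,0],
    [0,0,0],
    [0,0,0],
    [0,0,0],
    [0,0,0],
    [0,0,0],
    [0,0,0],
    [0,0,0],
    [0,0,0],
    [0,0,0]
  ]
}}

```text
time: 15.35
position: [0.4953, 0.0044, 0.0623]
tool_rot: [-3.119, -0.189, -0.219]
ft_force: [-2.6, -0.3, 0.9]
grip_width: 0.008
grip_force: 1.3
```

{"method": "send_rows", "body": {
  "xyz": [
    [0.5,0,0],
    [1,0,0.1],
    [1.5,0,0.2],
    [2,0,0.3],
    [2,0,0.3],
    [2,0,0.3],
    [2,0,0.3],
    [2,0,0.3],
    [2,0,0.3],
    [2,0,0.3]
  ],
  "dr": [
    [0,0,0],
    [0,0,0],
    [0,0,0],
    [0,0,0],
    [0,0,0],
    [0,0,0],
    [0,0,0],
    [0,0,0],
    [0,0,0],
    [0,0,0]
  ]
}}

```text
time: 16.18
position: [0.4974, 0.0047, 0.0624]
tool_rot: [-3.119, -0.189, -0.22]
ft_force: [-3.9, -0.1, 0.3]
grip_width: 0.006
grip_force: 1.8
```

{"method": "send_rows", "body": {
  "xyz": [
    [0.5,0,0],
    [1,0,0.1],
    [1.5,0,0.2],
    [2,0,0.3],
    [2,0,0.3],
    [2,0,0.3],
    [2,0,0.3],
    [2,0,0.3],
    [2,0,0.3],
    [2,0,0.3]
  ],
  "dr": [
    [0,0,0],
    [0,0,0],
    [0,0,0],
    [0,0,0],
    [0,0,0],
    [0,0,0],
    [0,0,0],
    [0,0,0],
    [0,0,0],
    [0,0,0]
  ]
}}

```text
time: 17.02
position: [0.4995, 0.0049, 0.0624]
tool_rot: [-3.119, -0.189, -0.22]
ft_force: [-5.5, -0.5, -0.6]
grip_width: 0.003
grip_force: 2.4
```

{"method": "send_rows", "body": {
  "xyz": [
    [0.3,0,0],
    [0.6,0,0.1],
    [1,0,0.1],
    [1,0,0.1],
    [1,0,0.1],
    [1,0,0.1],
    [1,0,0.1],
    [1,0,0.1],
    [1,0,0.1],
    [1,0,0.1]
  ],
  "dr": [
    [0,0,0],
    [0,0,0],
    [0,0,0],
    [0,0,0],
    [0,0,0],
    [0,0,0],
    [0,0,0],
    [0,0,0],
    [0,0,0],
    [0,0,0]
  ]
}}

```text
time: 17.85
position: [0.5002, 0.005, 0.0624]
tool_rot: [-3.12, -0.189, -0.219]
ft_force: [-5.3, -0.4, 0.9]
grip_width: 0.003
grip_force: 2.8
```

{"method": "send_rows", "body": {
  "xyz": [
    [0.3,0,0],
    [0.6,0,0.1],
    [0.8,0,0.1],
    [0.8,0,0.1],
    [0.8,0,0.1],
    [0.8,0,0.1],
    [0.8,0,0.1],
    [0.8,0,0.1],
    [0.8,0,0.1],
    [0.8,0,0.1]
  ],
  "dr": [
    [0,0,0],
    [0,0,0],
    [0,0,0],
    [0,0,0],
    [0,0,0],
    [0,0,0],
    [0,0,0],
    [0,0,0],
    [0,0,0],
    [0,0,0]
  ]
}}

```text
time: 18.68
position: [0.5004, 0.005, 0.0623]
tool_rot: [-3.12, -0.189, -0.217]
ft_force: [-8.0, -1.0, 3.8]
grip_width: 0.005
grip_force: 4.1
```

{"method": "send_rows", "body": {
  "xyz": [
    [0.2,0,0],
    [0.4,0,0.1],
    [0.5,0,0.1],
    [0.5,0,0.1],
    [0.5,0,0.1],
    [0.5,0,0.1],
    [0.5,0,0.1],
    [0.5,0,0.1],
    [0.5,0,0.1],
    [0.5,0,0.1]
  ],
  "dr": [
    [0,0,0],
    [0,0,0],
    [0,0,0],
    [0,0,0],
    [0,0,0],
    [0,0,0],
    [0,0,0],
    [0,0,0],
    [0,0,0],
    [0,0,0]
  ]
}}

```text
time: 19.52
position: [0.5004, 0.005, 0.0622]
tool_rot: [-3.12, -0.189, -0.215]
ft_force: [-9.6, -1.4, 5.6]
grip_width: 0.003
grip_force: 4.9
```

Position stalls at 500.4 mm while the force climbs, so the plate is flush. A little more for a firm squeeze.

{"method": "send_rows", "body": {
  "xyz": [
    [0.2,0,0],
    [0.4,0,0.0],
    [0.6,0,0],
    [0.8,0,0],
    [1,0,0],
    [1,0,0],
    [1,0,0],
    [1,0,0],
    [1,0,0],
    [1,0,0]
  ],
  "dr": [
    [0,0,0],
    [0,0,0],
    [0,0,0],
    [0,0,0],
    [0,0,0],
    [0,0,0],
    [0,0,0],
    [0,0,0],
    [0,0,0],
    [0,0,0]
  ]
}}

```text
time: 20.35
position: [0.5006, 0.005, 0.0622]
tool_rot: [-3.121, -0.189, -0.212]
ft_force: [-12.1, -0.5, 7.9]
grip_width: 0.006
grip_force: 6.3
```

{"method": "send_rows", "body": {
  "xyz": [
    [0,0,0],
    [0,0,0],
    [0,0,0],
    [0,0,0],
    [0,0,0],
    [0,0,0],
    [0,0,0],
    [0,0,0],
    [0,0,0],
    [0,0,0]
  ],
  "dr": [
    [0,0,0],
    [0,0,0],
    [0,0,0],
    [0,0,0],
    [0,0,0],
    [0,0,0],
    [0,0,0],
    [0,0,0],
    [0,0,0],
    [0,0,0]
  ]
}}

```text
time: 21.18
position: [0.5005, 0.005, 0.0622]
tool_rot: [-3.121, -0.189, -0.212]
ft_force: [-12.4, -0.9, 8.2]
grip_width: 0.007
grip_force: 6.3
```

```bash
python3 - <<'E'
from h import *
s=get_image('side'); print(get_state()['ft_force'])
b=s[180:300,250:370,::-1]
cv2.imwrite('pics/c6.png',cv2.resize(b,(600,600),interpolation=cv2.INTER_CUBIC))
E
```

```text
[-12.60885766  -0.16413881   8.41349283]
```

View pics/c6.png

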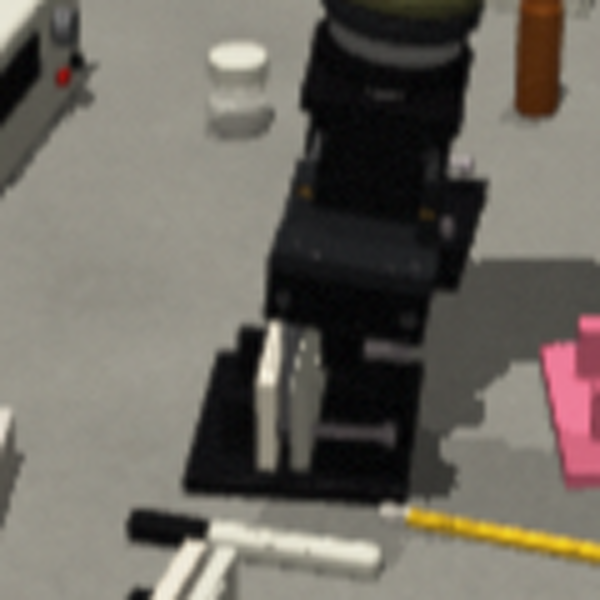

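Plates now close on the blade: back plate's inner edge at crop ~277, pressure plate's at ~290. Checking numerically and by projecting where a flush plate should lie.

```bash
python3 - <<'E'
from h import *
b=get_image('side').max(2).astype(int)
for v in (258,260,262): print(b[v,298:322])
c,q=np.cos(.122),np.sin(.122)
P=lambda x,y,z:proj('side',[.519+(x*c-y*q)/1e3,.0076+(x*q+y*c)/1e3,z/1e3]).round(2)[0]
for x in (10,2,0,-4,-6,-12): print(x,P(x,50,52))
E
```

```text
[ 18  19  38 109 143 146 142  98  60  66 102  98  98  93  84  82  56  19
  10   8   9   8   9   8]
[ 13  11  33 107 140 144 140  96  59  65  86  97  98  91  86  82  32  12
   8   8   7   8   9  10]
[ 10  12  27  94 141 145 140  97  61  64  88  97  96  92  85  74  24  10
  10  11   5   6   8   7]
10 [304.55 260.31]
2 [307.83 260.51]
0 [308.65 260.56]
-4 [310.29 260.67]
-6 [311.11 260.72]
-12 [313.57 260.87]
```

The plate's inner edge is at about 307.7 px, against 307.8 expected for a flush plate, and the push is a steady 12.5 N. Handing in.

```bash
python3 -c "
from bench import *
print(close_job())"
```

```text
the job is handed in; nothing more can be done
None
```

The job is handed in at about 21 s: the spacer stands on stand_a's base and is released, with the pressure plate held flush against it at about 12.5 N total push. I saw no bystander moved, but no verdict came back.

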